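# Shut the drawer and door of the bench-top sample cabinet

## Robot

A 6-joint arm with a two-finger parallel gripper is mounted at the origin on a cart in front of the work surface, level with it; the furniture and walls round the work are solid. World frame = base frame: x ahead of the robot, y to its left, z up, the work surface at z = 0. Lengths are in m, angles in rad, forces in N, time in s.
With the tool pointing down it reaches from about 0.4 to 0.825 m from the base axis. Payload 7 kg.
Tool frame: the origin (TCP) lies at the very end of the fingers, on their centre line; the grasp point (between the pads) lies 19 mm behind it (arm.grip_point_offset is the distance from the TCP to the grasp point, in m); z points along the fingers, y is the line along which they close (so a half turn about z gives the same grasp; the last joint's range is limited). The gripper opens to 88 mm and grips with 3 to 60 N. Pads are 19 mm wide; open, the fingers measure 130 mm over their backs; the gripper's body (78 mm by 193 mm) begins 47 mm behind the grasp point.
Start: joints at [1.392, 0.359, 0.012, 0, -1.224, -0.288], TCP at [0.304, 0.603, 0.188] pointing down, gripper open.
Joint ranges: [-3.07, 3.07], [-1.43, 2.12], [-1.02, 1.25], [-3.03, 1.67], [-3.05, -0], [-3.03, 3.03]. Speed limits (rad/s): [2.39, 2.39, 3.01, 3.14, 3.14, 3.14].

## Interface

Orientations are given as [roll, pitch, yaw] about the fixed x, y, z axes, in that order (R = Rz(yaw) Ry(pitch) Rx(roll)).
In Python, from station import arm, cams gives the robot as it stands.
- The arm moves only by the shell command python3 -m handwheel 'ROWS' [FORCE]. ROWS is JSON, a list that holds one entry, the list of rows, each a list of 7 numbers: the shift along the tool's x, y, z normalised to -1 to 1, where 1 is 0.08 m, then the turn, a rotation vector about the tool's x, y, z normalised to -1 to 1, where 1 is 0.5 rad, then the closure in counts, from 0 (fully open) to 255 (shut). In form: [[[x, y, z, wx, wy, wz, hand], ...]]. A call has 1 to 5 rows; each row is the pose to reach, as a shift and turn from the pose commanded when the call began, along the tool's axes at that moment; what a row does not reach only later rows make up. A row lasts 1/8 s, in which the tool goes at most 62.5 mm and 10.7 degrees, less where a joint would pass 70% of its speed; a pose out of reach is approached as far as the arm can. A call with a number of a shift or a turn outside -1 to 1 is refused whole. A call with a gripper value outside its range is refused whole. The fingers move at their own pace and stop on an object; FORCE is the grip in N (left out, the last holds). Time passes only in rows, so rows that repeat a pose let the fingers close. It gives the time, the measured TCP pose, the force, the opening and the grip force at its end, in the units of the state.
- arm.get_state(): the state, without advancing time (a new reading comes with each control period).
- cams.grab_frame(name): name is "scene" or "top" or "wrist"; returns the picture (384x512x3 uint8, blue, green, red); there is no depth.
- cams.camera_info(name): a dict with "camera_matrix" (3x3 intrinsics, pixels), "dist_coeffs" ([k1, k2, p1, p2, k3] as OpenCV has them; the pictures are not rectified), "R" (3x3) and "t" (3): a world point X has camera coordinates R X + t; the wrist camera has in their place "hand_eye" (4x4, takes a point from camera to tool coordinates, whose origin is the TCP and whose axes are the flange's). Camera axes: x right, y down, z forward; pixel columns grow to the right and rows downward; lengths in m; the calibration is good to about 2 mm. A picture is of the moment at which its call begins: read the wrist's pose just before it. camera_info takes no time and is no camera call.
- arm.job_done(): hands the job in; it is judged then, once.
The state is a dict: "t": time; "q": joint angles; "qd": joint speeds; "joint_efforts": joint torques, N m; "eef_pos": TCP position; "ee_rot": TCP orientation; "force": force on the tool from outside, world axes, zero at the start; "moment": the same for the moment, N m; "width": finger opening in m; "gripper_force": force on a finger pad.
Only numpy, scipy, OpenCV 4.12 (cv2) and the standard library are available. Lean on these libraries where they do the work, as an engineer would, in place of code of your own. Each camera call takes 0.05 s, during which the arm holds its last target. There are 200 camera calls.

## Task

The small white sample cabinet has been left with its blue drawer pulled out and its blue door ajar. Using only the fingertips on the outer faces, without pinching their edges, gently push the drawer fully home and swing the door fully shut, in either order. Do not slam them or press hard once they are shut, keep the two sample vials inside standing upright, do not touch or lift any vial, and leave the beaker, tape roll and empty vial around the cabinet where they are.

Things in the scene. Friction and masses are not known exactly. Their poses are not given: they have to be found in the camera images.
- sample_cabinet: White box fixed to the bench, 110 deep (x) x 250 wide (y) x 125 mm high; origin at its underside's centre, z up, open front at -x, towards the robot. Left bay (+y as the robot sees it): drawer. Right bay (-y): space behind the door. Shut, the blue fronts cover the front: outer faces at x = -67 mm, 8 to 121 mm above the bench. Nothing stands on top.
- drawer (a joint): How far the drawer is pulled out, m: 0 fully home (hard stop), at most 0.09. It slides along the cabinet's x, has no spring or catch, needs about 2 to 4 N to push and stays where it is left. The inner side of its front is a grey 4 mm backing, which the fingers must not touch.
- drawer_face (a point): On the outer face of the drawer's plain blue front (99 wide x 113 high x 12 mm thick, no handle), mid width, 98 mm above the bench, 23 mm under its top edge; moves with the drawer. Axes parallel to the cabinet's: push along +x. Home, it lies at x -67, y +73.5 mm in the cabinet's frame. Behind the front is a grey tray, 98 mm long, its walls 51 mm above the front's foot.
- door (a joint): Opening angle, rad: 0 shut (hard stop), at most 1.6. The door turns about the upright hinge line at the cabinet's right front edge, its free edge coming out towards the robot. No spring or catch; 1 to 2 N near the free edge moves it and it stays where it is left. Its inner side is a white 4 mm lining, which the fingers must not touch.
- door_hinge (a point): On the door's hinge line, 98 mm above the bench, at x -67, y -123.5 mm in the cabinet's frame. Axes turn with the door: y runs from hinge to free edge, x into the door from its outer face (push along +x). Shut, they are parallel to the cabinet's; opening turns them anticlockwise seen from above.
- door_face (a point): On the outer face of the plain blue door (141 wide x 113 high x 12 mm thick, no handle), 110 mm from the hinge line, 31 mm from the free edge, 98 mm above the bench, 23 mm under its top edge; axes as door_hinge. When the door stands open its outer face is turned to the cabinet's right (-y).
- drawer_vial: Capped glass vial with a soil sample, 46 mm diameter x 90 mm high, standing loose on the floor of the drawer's tray (18 mm above the bench); origin at the centre of its underside, z up.
- locker_vial: The same kind of capped vial, standing loose in the bay behind the door (its floor is 10 mm above the bench).
- beaker: Bystander: glass beaker with tan contents, 85 mm wide x 97 mm high, on the bench to the right of the cabinet; origin at the centre of its underside.
- tape_roll: Bystander: green roll of tape lying flat, 88 mm diameter x 24 mm high, to the right of the cabinet; origin at the centre of its underside.
- empty_vial: Bystander: empty open glass vial, 46 mm diameter x 82 mm high, standing to the left of the cabinet; origin at the centre of its underside.
There are look-alikes about, which are no part of the job. Leave any black look-alike of the drawer_vial alone.

How it is judged:
By the outcome, as a careful person would: the job done as asked, in the order asked, and still so for the second after the job is handed in, with the robot touching nothing.
It also fails if it takes over 48 s, if anything falls off the work surface, if the arm or the gripper's body presses on something with over 40 N, if the wrist force passes 120 N, or if a joint passes its speed limit or range.

## Working session

There is one attempt and no reset: what is moved stays moved. The work goes in short steps, Python scripts to look and compute and a shell command to move; the robot and the scene stay as the last step left them, time stands still between calls to the robot, and variables do not carry over. Pictures are saved under pics/ and viewed, at most 10 in all, crops included, and the job is handed in when it is done.

```bash
mkdir -p pics; python3 - <<'E'
from station import arm,cams
import cv2,numpy as np
s=arm.get_state();print({k:np.round(v,3).tolist() for k,v in s.items()})
for n in("scene","top"):
    cv2.imwrite(f"pics/{n}0.png",cams.grab_frame(n)); i=cams.camera_info(n);print(n,{k:np.round(v,4).tolist() for k,v in i.items()})
E
```

```text
{'t': 0.0, 'q': [1.392, 0.359, 0.011, -0.0, -1.224, -0.288], 'qd': [-0.001, -0.0, 0.001, -0.0, -0.0, -0.0], 'joint_efforts': [-0.002, -58.272, 29.307, 6.997, 0.007, -0.0], 'eef_pos': [0.304, 0.602, 0.187], 'ee_rot': [3.14, -0.0, -0.467], 'force': [0.326, 0.022, -0.142], 'moment': [-0.048, 0.027, 0.021], 'gripper_force': 0.0, 'width': 0.087}
scene {'camera_matrix': [[378.6732, 0.0, 260.5408], [0.0, 378.6732, 186.8104], [0.0, 0.0, 1.0]], 'dist_coeffs': [-0.0252, 0.0, 0.0, 0.0, 0.0], 'R': [[0.922, -0.3871, -0.0085], [-0.3302, -0.7748, -0.5391], [0.2021, 0.4999, -0.8422]], 't': [-0.4276, 0.4124, 0.7361]}
top {'camera_matrix': [[357.5883, 0.0, 248.451], [0.0, 357.5883, 190.8425], [0.0, 0.0, 1.0]], 'dist_coeffs': [-0.0088, 0.0, 0.0, 0.0, 0.0], 'R': [[0.009, -1.0, 0.001], [-0.9967, -0.009, -0.081], [0.081, -0.0003, -0.9967]], 't': [0.2283, 0.5566, 1.1459]}
```

View pics/scene0.png

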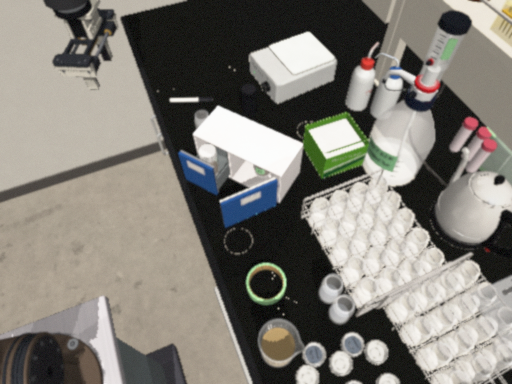

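View pics/top0.png

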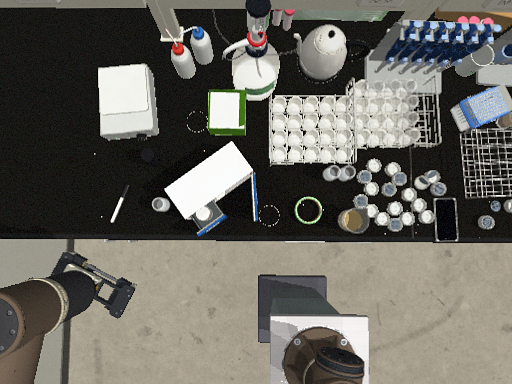

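The scene view shows the cabinet near (248,150), with the drawer front near (198,172) and the door near (250,200). In the top view the cabinet's roof spans about (165..255, 142..215), the drawer front is near (210,222) and the door near (255,197). The tape is at (308,210), the beaker at (352,219) and the empty vial at (160,204).

```bash
cat > h.py <<'E'
from station import arm,cams
import cv2,numpy as np
def ray(n,px,z):
    i=cams.camera_info(n);K=np.array(i["camera_matrix"]);R=np.array(i["R"]);t=np.array(i["t"])
    u=cv2.undistortPoints(np.array(px,float).reshape(-1,1,2),K,np.array(i["dist_coeffs"])).reshape(-1,2)
    d=np.c_[u,np.ones(len(u))]@R; c=-R.T@t
    return c+d*((z-c[2])/d[:,2])[:,None]
def hull(m):
    c=max(cv2.findContours(m,cv2.RETR_EXTERNAL,cv2.CHAIN_APPROX_NONE)[0],key=cv2.contourArea); return c
E
python3 - <<'E'
from h import *
im=cv2.imread("pics/top0.png");sc=cv2.imread("pics/scene0.png")
a=cv2.resize(im[130:245,140:300],None,fx=5,fy=5,interpolation=cv2.INTER_CUBIC)
cv2.imwrite("pics/topc.png",a)
cv2.imwrite("pics/scenec.png",cv2.resize(sc[95:235,165:315],None,fx=4,fy=4,interpolation=cv2.INTER_CUBIC))
w=((im.min(2)>200)*255).astype(np.uint8);w[:130]=0;w[230:]=0;w[:,:150]=0;w[:,262:]=0
c=hull(w);r=cv2.minAreaRect(c);b=cv2.boxPoints(r);print(b,ray("top",b,.125))
hsv=cv2.cvtColor(im,cv2.COLOR_BGR2HSV)
m=cv2.inRange(hsv,(100,120,50),(125,255,255));m[:140]=0;m[:,:150]=0;m[:,270:]=0;m[245:]=0
for c in cv2.findContours(m,cv2.RETR_EXTERNAL,cv2.CHAIN_APPROX_NONE)[0]:
    if len(c)>8:
        b=cv2.boxPoints(cv2.minAreaRect(c));print(b.round(1).tolist(),ray("top",b,.121).round(3).tolist())
E
```

```text
[[163.58107 189.01352]
 [231.6892  140.36487]
 [259.86487 179.81082]
 [191.75676 228.45947]] [[0.54938759 0.48645409 0.125     ]
 [0.69841382 0.28526751 0.125     ]
 [0.57957759 0.19957253 0.125     ]
 [0.43317957 0.39988115 0.125     ]]
[[196.60000610351562, 234.10000610351562], [225.10000610351562, 213.8000030517578], [227.39999389648438, 217.0], [198.89999389648438, 237.3000030517578]] [[0.417, 0.386, 0.121], [0.477, 0.302, 0.121], [0.468, 0.295, 0.121], [0.407, 0.379, 0.121]]
[[252.60000610351562, 174.0], [255.10000610351562, 173.89999389648438], [257.79998779296875, 220.89999389648438], [255.39999389648438, 221.0]] [[0.597, 0.221, 0.121], [0.598, 0.214, 0.121], [0.457, 0.205, 0.121], [0.457, 0.212, 0.121]]
```

View pics/topc.png

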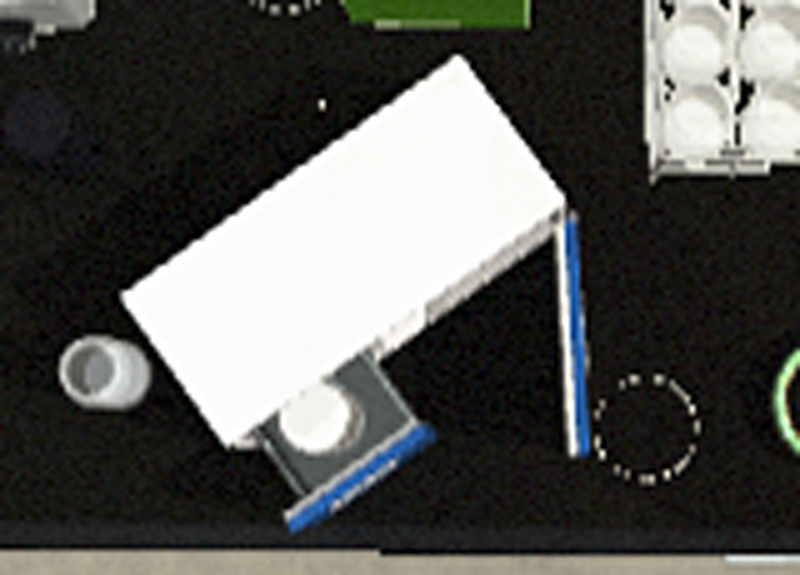

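View pics/scenec.png

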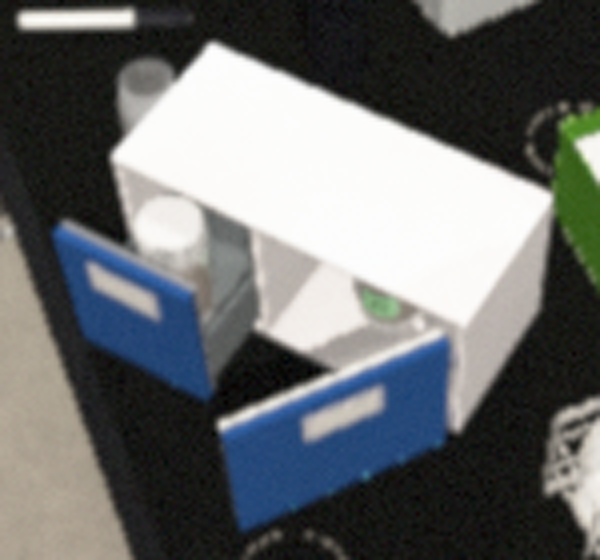

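```bash
cat >> h.py <<'E'
def tool(p,yaw=None):
    # shift (units of .08 m, tool axes) to world p; turn about tool z in units of .5 rad
    from scipy.spatial.transform import Rotation as Ro
    s=arm.get_state();R=Ro.from_euler("xyz",s["ee_rot"])
    w=[0,0,0] if yaw is None else (R.inv()*Ro.from_euler("xyz",[np.pi,0,yaw])).as_rotvec()
    return (R.inv().apply(np.array(p)-s["eef_pos"])/.08).round(2),(np.array(w)/.5).round(2)
E
python3 - <<'E'
from h import *
q=np.array([[460,55],[566,200],[121,297],[232,447]])/5+[139.6,129.6]
P=ray("top",q,.125)[:,:2];br,fr,bl,fl=P
print(P.round(4).tolist(),[np.linalg.norm(a-b).round(3) for a,b in((br,fr),(bl,fl),(br,bl),(fr,fl))])
ey=(bl-br)+(fl-fr);th=np.arctan2(-ey[0],ey[1]);C=P.mean(0)
ex=np.array([np.cos(th),np.sin(th)]);ey=np.array([-ex[1],ex[0]]);print("yaw",th,"C",C)
loc=lambda p:[(p-C)@ex,(p-C)@ey]
print("hinge world",C-.067*ex-.1235*ey)
dq=np.array([[290,530],[436,436],[574,212],[590,455]])/5+[139.6,129.6]
for p in ray("top",dq,.121)[:,:2]: print(p.round(4),np.round(loc(p),4))
print("home face",C-.067*ex+.0735*ey)
# bystanders
for n,px,z in(("tape",(308,210),.02),("beaker",(352,219),.09)):print(n,ray("top",[px],z))
# cross-check with scene corners
sq=np.array([[210,42],[552,195],[113,158],[460,325]])/4+[164.6,94.6]
print(ray("scene",sq,.125).round(3).tolist())
E
```

```text
[[0.6977, 0.2855], [0.6101, 0.2209], [0.5494, 0.4858], [0.4609, 0.4175]] [np.float64(0.109), np.float64(0.112), np.float64(0.249), np.float64(0.247)]
yaw 0.6432477919536985 C [0.57953695 0.35244576]
hinge world [0.60000174 0.21344057]
[0.4122 0.3827] [-0.1157  0.1246]
[0.4685 0.297 ] [-0.1221  0.0223]
[0.6035 0.216 ] [-0.0627 -0.1235]
[0.4581 0.2054] [-0.1854 -0.0448]
home face [0.48184167 0.37107051]
tape [[0.49381366 0.03857581 0.02      ]]
beaker [[ 0.46543786 -0.0844157   0.09      ]]
[[0.547, 0.487, 0.125], [0.695, 0.285, 0.125], [0.459, 0.417, 0.125], [0.604, 0.22, 0.125]]
```

```bash
python3 - <<'E'
from h import *
print(tool([.398,.308,.2],-.928))
E
```

```text
(array([ 2.71,  2.75, -0.16]), array([ 0.  , -0.  ,  0.92]))
```

```bash
python3 -m handwheel '[[[0.45,0.45,-0.1,0,0,0,255],[0.9,0.9,-0.15,0,0,0,255]]]' 10
python3 -m handwheel '[[[0.45,0.45,0,0,0,0,255],[0.9,0.9,0,0,0,0,255]]]'
python3 -m handwheel '[[[0.45,0.45,0,0,0,0.3,255],[0.9,0.92,0,0,0,0.6,255],[0.9,0.92,0,0,0,0.92,255],[0.9,0.92,0,0,0,0.92,255]]]'
python3 - <<'E'
from h import *
print(tool([.398,.308,.095],-.928))
E
```

```text
t: 0.35
eef_pos: [0.3357, 0.505, 0.199]
ee_rot: [3.14, -0.0, -0.466]
force: [0.9, -0.4, -0.2]
width: 0.0728
gripper_force: 0.0
t: 0.6
eef_pos: [0.3677, 0.4076, 0.1994]
ee_rot: [3.141, 0.0, -0.467]
force: [0.1, -0.5, -0.2]
width: 0.0532
gripper_force: 0.0
t: 1.1
eef_pos: [0.3989, 0.3107, 0.1997]
ee_rot: [-3.141, 0.0, -0.927]
force: [-0.5, 0.4, -0.1]
width: 0.0131
gripper_force: 0.0
(array([0.02, 0.03, 1.31]), array([-0.,  0.,  0.]))
```

```bash
python3 -m handwheel '[[[0,0,0.3,0,0,0,255],[0,0,0.6,0,0,0,255],[0,0,0.9,0,0,0,255]]]'
python3 -m handwheel '[[[0,0,0.2,0,0,0,255],[0,0,0.4,0,0,0,255],[0,0,0.4,0,0,0,255]]]'
python3 - <<'E'
from h import *
print(tool([.439,.339,.095],-.928))
a=cams.grab_frame("scene")[95:235,165:315];b=cams.grab_frame("top")[150:290,140:290]
cv2.imwrite("pics/a1.png",cv2.resize(np.hstack([a,b]),None,fx=2.6,fy=2.6,interpolation=cv2.INTER_CUBIC))
E
```

```text
t: 1.48
eef_pos: [0.3984, 0.3118, 0.1267]
ee_rot: [3.141, -0.0, -0.921]
force: [0.1, -0.4, -0.7]
width: 0.0004
gripper_force: 0.0
t: 1.85
eef_pos: [0.3979, 0.3109, 0.0943]
ee_rot: [3.139, -0.001, -0.923]
force: [0.3, -0.0, 1.0]
width: 0.0004
gripper_force: 0.0
(array([ 0.03, -0.62, -0.01]), array([ 0.01, -0.  ,  0.01]))
```

View pics/a1.png

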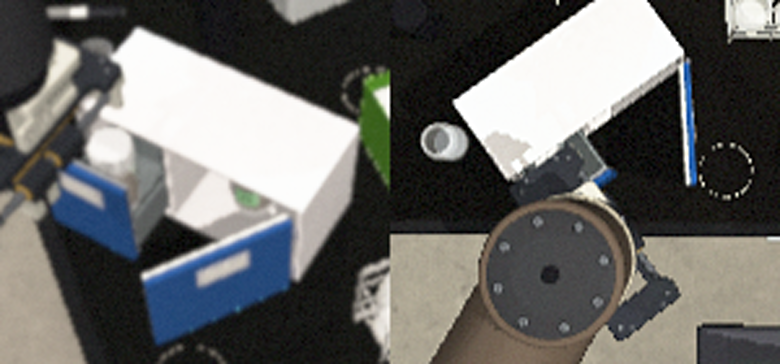

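The left half (scene) shows the finger in front of the drawer face at about (40,210), with the gripper body well above the front. The right half (top) agrees. Next I creep to contact.

```bash
python3 -m handwheel '[[[0.02,-0.07,0,0,0,0,255],[0.02,-0.14,0,0,0,0,255],[0.02,-0.19,0,0,0,0,255],[0.02,-0.24,0,0,0,0,255],[0.02,-0.27,0,0,0,0,255]]]'
python3 -m handwheel '[[[0,-0.03,0,0,0,0,255],[0,-0.06,0,0,0,0,255],[0,-0.09,0,0,0,0,255],[0,-0.12,0,0,0,0,255],[0,-0.15,0,0,0,0,255]]]'
```

```text
t: 2.58
eef_pos: [0.4172, 0.3231, 0.0956]
ee_rot: [3.142, -0.0, -0.927]
force: [-0.7, 0.3, -0.5]
width: 0.0004
gripper_force: 0.0
t: 3.2
eef_pos: [0.4267, 0.3302, 0.0957]
ee_rot: [3.142, -0.0, -0.927]
force: [0.6, 0.3, 0.0]
width: 0.0004
gripper_force: 0.0
```

```bash
python3 -m handwheel '[[[0,-0.03,0,0,0,0,255],[0,-0.06,0,0,0,0,255],[0,-0.09,0,0,0,0,255],[0,-0.12,0,0,0,0,255],[0,-0.15,0,0,0,0,255]]]'
```

```text
t: 3.82
eef_pos: [0.4363, 0.3374, 0.0957]
ee_rot: [-3.142, 0.0, -0.927]
force: [-0.1, -0.2, -0.3]
width: 0.0007
gripper_force: 0.0
```

```bash
python3 - <<'E'
from h import *
s=cams.grab_frame("scene")
a=s[95:235,165:315];b=cams.grab_frame("top")[150:290,140:290]
cv2.imwrite("pics/a2.png",cv2.resize(np.hstack([a,b]),None,fx=2.6,fy=2.6,interpolation=cv2.INTER_CUBIC))
E
```

```text
(no output)
```

View pics/a2.png

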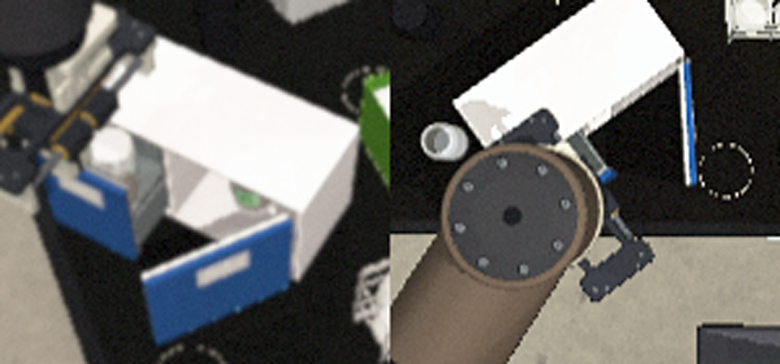

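The drawer hasn't visibly moved: its right foot is still at (135,258) in both. The fingertip at about (40,190) is nearly at the face, so I continue creeping.

```bash
for i in 1 ; do python3 -m handwheel '[[[0,-0.03,0,0,0,0,255],[0,-0.06,0,0,0,0,255],[0,-0.09,0,0,0,0,255],[0,-0.12,0,0,0,0,255],[0,-0.15,0,0,0,0,255]]]'; done
python3 - <<'E'
from h import *
im=cams.grab_frame("scene")
m=cv2.inRange(cv2.cvtColor(im,cv2.COLOR_BGR2HSV),(100,120,50),(125,255,255))[95:235,165:225]
ys,xs=np.nonzero(m);print("drawer right",xs.max()+165,(ys[xs>=xs.max()-1].max()+95))
o=cv2.imread("pics/scene0.png");m=cv2.inRange(cv2.cvtColor(o,cv2.COLOR_BGR2HSV),(100,120,50),(125,255,255))[95:235,165:218]
ys,xs=np.nonzero(m);print("before",xs.max()+165,(ys[xs>=xs.max()-1].max()+95))
E
```

```text
t: 4.55
eef_pos: [0.4459, 0.3446, 0.0956]
ee_rot: [3.142, -0.0, -0.927]
force: [-0.8, 0.4, -0.3]
width: 0.0005
gripper_force: 0.0
drawer right 224 226
before 217 194
```

```bash
python3 - <<'E'
from h import *
s=cams.grab_frame("scene");o=cv2.imread("pics/scene0.png")
cv2.imwrite("pics/a3.png",cv2.resize(np.hstack([s[125:205,165:245],o[125:205,165:245]]),None,fx=5,fy=5,interpolation=cv2.INTER_CUBIC))
print(arm.get_state()["force"])
E
```

```text
[ 0.07802336 -1.17299258  0.130665  ]
```

View pics/a3.png

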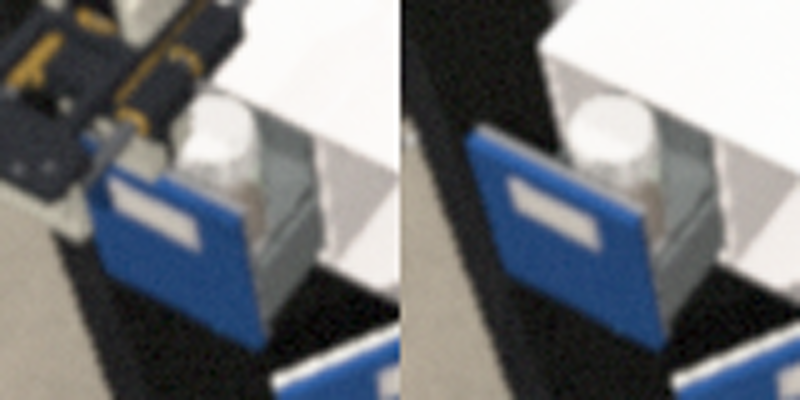

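```bash
python3 - <<'E'
from h import *
i=cams.camera_info("scene");s=arm.get_state();p=np.array(s["eef_pos"]);print(p,s["width"])
P=np.array([p,p+[0,0,.025],p+[0,0,.066],[.439,.339,.121],[.439,.339,.098]])
q=cv2.projectPoints(P,cv2.Rodrigues(np.array(i["R"]))[0],np.array(i["t"]),np.array(i["camera_matrix"]),np.array(i["dist_coeffs"]))[0].reshape(-1,2)
print(q.round(1),((q-[165,125])*5).round())
w=cams.grab_frame("wrist");cv2.imwrite("pics/w1.png",w)
E
```

```text
[0.445975   0.34468743 0.09560052] 0.0004571131046116699
[[198.5 164.8]
 [196.9 158.6]
 [194.2 147.8]
 [194.8 161.2]
 [196.3 166.9]] [[167. 199.]
 [160. 168.]
 [146. 114.]
 [149. 181.]
 [156. 209.]]
```

View pics/w1.png

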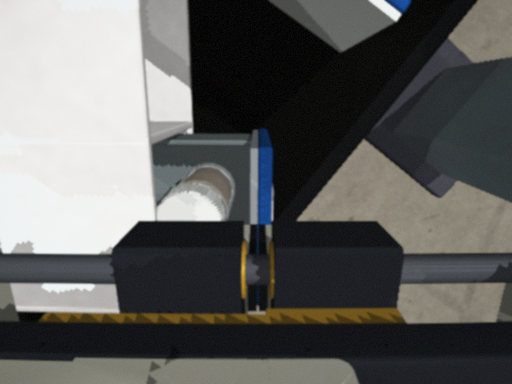

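The wrist view shows the closed fingers' centreline at column 258, over the blue slab at columns 258–272. The drawer hasn't moved, so I'll check the TCP against the pictures.

```bash
python3 - <<'E'
from h import *
def pr(n,P):
    i=cams.camera_info(n)
    return cv2.projectPoints(np.array(P,float),cv2.Rodrigues(np.array(i["R"]))[0],np.array(i["t"]),np.array(i["camera_matrix"]),np.array(i["dist_coeffs"]))[0].reshape(-1,2)
c=np.array([.304,.602,.187]);ty=np.array([np.sin(-.467),-np.cos(-.467),0])
q=pr("scene",[c+.044*ty,c-.044*ty]);print(q)
i=cams.camera_info("wrist");H=np.linalg.inv(np.array(i["hand_eye"]))
T=np.array([[0,0,0],[0,0,-.025],[0,0,-.05],[0.0095,0,0],[-.0095,0,0]])
X=T@H[:3,:3].T+H[:3,3];qw=cv2.projectPoints(X,np.zeros(3),np.zeros(3),np.array(i["camera_matrix"]),np.array(i["dist_coeffs"]))[0].reshape(-1,2);print("wrist",qw.round(1),H.round(3).tolist())
a=cv2.imread("pics/scene0.png")[30:110,40:140];a=cv2.resize(a,None,fx=4,fy=4)
for u in q: cv2.circle(a,tuple(int(v) for v in (u-[40,30])*4),3,(0,0,255),-1)
w=cv2.imread("pics/w1.png")[120:320,180:340];w=cv2.resize(w,None,fx=2.5,fy=2.5)
for u in qw: cv2.circle(w,tuple(int(v) for v in (u-[180,120])*2.5),3,(0,0,255),-1)
o=np.zeros((500,800,3),np.uint8);o[:320,:400]=a;o[:500,400:]=w;cv2.imwrite("pics/c1.png",o)
E
```

```text
[[102.5663369   97.24781511]
 [112.7468403   72.81115829]]
wrist [[256.2 214.4]
 [256.  229.4]
 [255.8 248.8]
 [256.2 200.3]
 [256.2 228.2]] [[0.0, 1.0, -0.0, -0.001], [-0.964, 0.0, -0.267, 0.016], [-0.267, 0.0, 0.964, 0.209], [0.0, 0.0, 0.0, 1.0]]
```

View pics/c1.png

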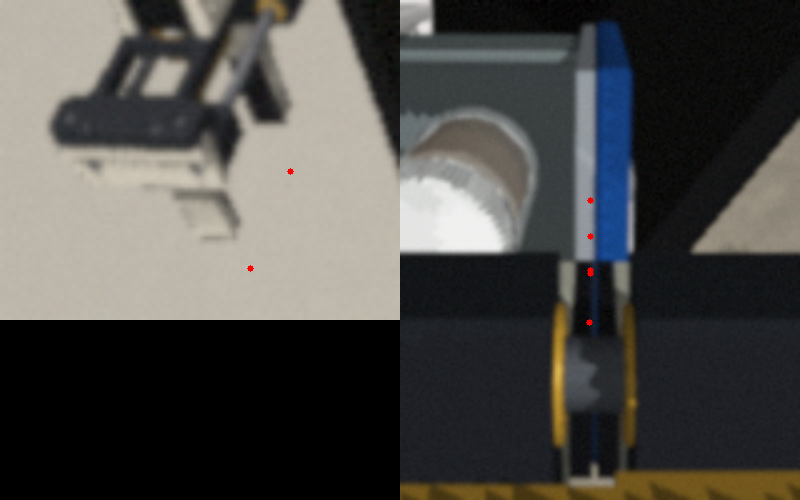

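The red marks are the TCP as calibrated. In the start picture the fingertips appear 2–3 cm short of it. Right now the tips seem to be above the slab (top at z 0.121) with no force. I'll raise the arm, back off and measure where the tips end in the wrist picture.

```bash
python3 -m handwheel '[[[0,0,-0.25,0,0,0,255],[0,0,-0.5,0,0,0,255],[0,0,-0.5,0,0,0,255]]]'
python3 - <<'E'
from h import *
cv2.imwrite("pics/w2.png",cams.grab_frame("wrist"))
E
python3 -m handwheel '[[[0,0.3,0,0,0,0,255],[0,0.6,0,0,0,0,255],[0,0.8,0,0,0,0,255],[0,0.8,0,0,0,0,255]]]'
python3 - <<'E'
from h import *
cv2.imwrite("pics/w3.png",cams.grab_frame("wrist"));cv2.imwrite("pics/s3.png",cams.grab_frame("scene"))
I=[cv2.imread(f"pics/w{k}.png").astype(int) for k in(1,2,3)]
for r in range(180,262,4):
    print(r,[ [int(im[r,c].mean()) for c in range(238,278,3)] for im in I])
E
```

```text
t: 5.08
eef_pos: [0.4464, 0.3454, 0.1372]
ee_rot: [-3.139, 0.001, -0.927]
force: [-0.2, 0.2, -0.8]
width: 0.0004
gripper_force: 0.0
t: 5.62
eef_pos: [0.3939, 0.3056, 0.1356]
ee_rot: [3.142, 0.0, -0.926]
force: [-0.0, 0.4, -0.4]
width: 0.0003
gripper_force: 0.0
180 [[60, 61, 63, 59, 127, 162, 151, 62, 75, 71, 70, 56, 12, 10], [105, 60, 61, 60, 54, 127, 161, 98, 78, 83, 85, 137, 7, 12], [22, 23, 16, 21, 15, 90, 142, 145, 139, 140, 140, 137, 132, 131]]
184 [[60, 63, 61, 62, 119, 160, 160, 61, 76, 74, 69, 70, 16, 14], [81, 63, 60, 59, 62, 130, 163, 99, 79, 82, 86, 142, 10, 12], [19, 19, 23, 19, 90, 145, 140, 144, 139, 137, 136, 137, 135, 134]]
188 [[59, 59, 61, 60, 116, 153, 151, 65, 75, 74, 69, 104, 33, 9], [64, 58, 62, 62, 60, 128, 162, 95, 78, 85, 85, 134, 10, 13], [23, 15, 18, 88, 136, 135, 138, 136, 139, 138, 133, 132, 132, 138]]
192 [[60, 59, 59, 60, 119, 153, 140, 66, 76, 76, 78, 111, 54, 12], [60, 62, 59, 58, 58, 128, 159, 96, 81, 84, 83, 142, 5, 6], [16, 17, 86, 136, 142, 136, 137, 138, 139, 135, 135, 138, 142, 140]]
196 [[64, 61, 61, 57, 120, 153, 140, 63, 81, 78, 79, 109, 38, 
[... 2454 characters left out ...]
, 12, 4, 27, 15, 14, 18, 69, 54, 22, 32], [33, 50, 96, 70, 12, 6, 68, 50, 12, 19, 64, 51, 28, 31], [28, 53, 100, 72, 17, 14, 83, 65, 9, 20, 67, 53, 24, 34]]
252 [[33, 67, 113, 68, 8, 13, 23, 18, 12, 15, 55, 57, 33, 35], [36, 66, 107, 61, 12, 17, 56, 35, 12, 13, 54, 57, 34, 36], [32, 69, 114, 66, 11, 9, 81, 62, 12, 13, 56, 58, 30, 37]]
256 [[31, 74, 108, 48, 48, 29, 29, 31, 27, 31, 35, 61, 34, 29], [32, 71, 107, 50, 41, 33, 28, 31, 29, 30, 34, 58, 33, 30], [32, 75, 104, 49, 46, 30, 31, 30, 32, 31, 28, 58, 37, 33]]
260 [[34, 85, 114, 68, 67, 39, 37, 35, 38, 40, 40, 63, 36, 30], [33, 82, 114, 66, 67, 57, 34, 38, 36, 39, 38, 59, 36, 31], [32, 81, 114, 67, 64, 48, 46, 40, 35, 39, 40, 60, 38, 33]]
```

```bash
cat >> h.py <<'E'
def pr(n,P):
    i=cams.camera_info(n)
    return cv2.projectPoints(np.array(P,float),cv2.Rodrigues(np.array(i["R"]))[0],np.array(i["t"]),np.array(i["camera_matrix"]),np.array(i["dist_coeffs"]))[0].reshape(-1,2)
E
python3 - <<'E'
from h import *
from scipy.spatial.transform import Rotation as Ro
s=arm.get_state();R=Ro.from_euler("xyz",s["ee_rot"]).as_matrix();p=np.array(s["eef_pos"])
def box(hx,hy,h):return np.array([[a*hx,b*hy,-h] for a,b in((1,1),(1,-1),(-1,-1),(-1,1))])
T=np.vstack([[[0,0,-h] for h in(0,.02,.04,.066)],box(.039,.0965,.066),box(.0095,.021,0)])
col=[(0,0,255)]*4+[(0,255,0)]*4+[(255,0,255)]*4
q=pr("scene",T@R.T+p)
i=cams.camera_info("wrist");H=np.linalg.inv(np.array(i["hand_eye"]));X=T@H[:3,:3].T+H[:3,3]
qw=cv2.projectPoints(X,np.zeros(3),np.zeros(3),np.array(i["camera_matrix"]),np.array(i["dist_coeffs"]))[0].reshape(-1,2)
x0,y0=(q[0]-[50,55]).astype(int)
a=cv2.resize(cv2.imread("pics/s3.png")[y0:y0+100,x0:x0+80],None,fx=5,fy=5,interpolation=cv2.INTER_CUBIC)
b=cv2.resize(cv2.imread("pics/w3.png")[:,56:456],None,fx=1,fy=1)
o=np.zeros((500,800,3),np.uint8);o[:,:400]=a;o[:384,400:]=b
for u,v,c in zip((q-[x0,y0])*5,qw-[56,0]+[400,0],col):
    for k in(u,v):
        cv2.circle(o,tuple(int(z) for z in k),3,c,-1)
print(x0,y0,q.round(1).tolist(),qw.round(0).tolist());cv2.imwrite("pics/c2.png",o)
E
```

```text
129 119 [[179.4, 174.1], [177.7, 169.0], [176.0, 163.7], [173.5, 156.4], [159.5, 198.3], [214.4, 133.1], [185.8, 120.0], [129.2, 181.8], [177.2, 182.6], [188.3, 169.2], [181.6, 165.9], [170.4, 179.1]] [[256.0, 214.0], [256.0, 226.0], [256.0, 240.0], [256.0, 265.0], [484.0, 180.0], [27.0, 180.0], [58.0, 335.0], [453.0, 335.0], [289.0, 200.0], [223.0, 200.0], [224.0, 228.0], [288.0, 228.0]]
```

View pics/c2.png

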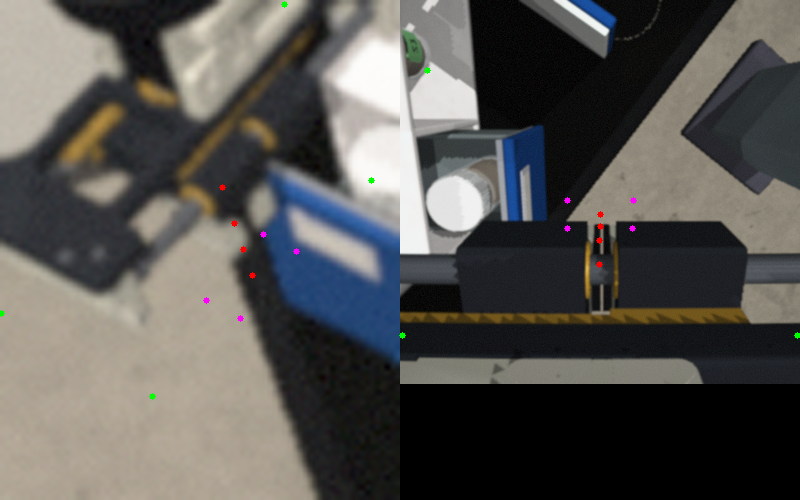

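The TCP as calibrated lies roughly 30 mm beyond the visible fingertips. That fits the tips passing freely over the front, whose top is at 121 mm. Backed off, I'll go about 25 mm lower (TCP z 0.07, body still about 11 mm above the roof) and push again, watching force.

```bash
python3 -m handwheel '[[[0,0,0.25,0,0,0,255],[0,0,0.5,0,0,0,255],[0,0,0.75,0,0,0,255],[0,0,0.82,0,0,0,255]]]'
python3 -m handwheel '[[[0,-0.1,0,0,0,0,255],[0,-0.18,0,0,0,0,255],[0,-0.25,0,0,0,0,255],[0,-0.3,0,0,0,0,255],[0,-0.33,0,0,0,0,255]]]'
python3 -m handwheel '[[[0,-0.03,0,0,0,0,255],[0,-0.06,0,0,0,0,255],[0,-0.09,0,0,0,0,255],[0,-0.12,0,0,0,0,255],[0,-0.15,0,0,0,0,255]]]'
```

```text
t: 6.22
eef_pos: [0.3945, 0.3058, 0.0687]
ee_rot: [3.139, -0.001, -0.927]
force: [-0.1, 0.5, 0.1]
width: 0.0005
gripper_force: 0.0
t: 6.85
eef_pos: [0.4159, 0.3221, 0.0702]
ee_rot: [-3.141, 0.0, -0.927]
force: [0.2, 0.1, 0.6]
width: 0.0004
gripper_force: 0.0
t: 7.48
eef_pos: [0.4254, 0.3293, 0.0701]
ee_rot: [-3.142, -0.0, -0.927]
force: [-0.3, -0.8, -0.1]
width: 0.0009
gripper_force: 0.0
```

```bash
python3 -m handwheel '[[[0,-0.03,0,0,0,0,255],[0,-0.06,0,0,0,0,255],[0,-0.09,0,0,0,0,255],[0,-0.12,0,0,0,0,255],[0,-0.15,0,0,0,0,255]]]'
```

```text
t: 8.1
eef_pos: [0.4349, 0.3363, 0.07]
ee_rot: [3.141, -0.0, -0.927]
force: [-1.5, -1.0, 0.8]
width: 0.0002
gripper_force: 0.8
```

Contact, at about 1.8 N against the push. I continue gently and check numerically that the drawer follows.

```bash
python3 -m handwheel '[[[0,-0.03,0,0,0,0,255],[0,-0.06,0,0,0,0,255],[0,-0.09,0,0,0,0,255],[0,-0.12,0,0,0,0,255],[0,-0.15,0,0,0,0,255]]]'
cat >> h.py <<'E'
def drawer():
    # lowest blue pixel of the drawer front (right foot corner) in scene view -> point at z=.008
    im=cams.grab_frame("scene");h=cv2.cvtColor(im,cv2.COLOR_BGR2HSV)
    m=cv2.inRange(h,(100,120,50),(125,255,255));n,l,st,c=cv2.connectedComponentsWithStats(m)
    o=[]
    for k in range(1,n):
        x,y,w,hh,a=st[k]
        if a>60 and 160<x<285 and 100<y<240:
            ys,xs=np.nonzero(l==k);j=np.argmax(ys);o.append((int(a),[int(v) for v in(x,y,w,hh)],(int(xs[j]),int(ys[j])),ray("scene",[(xs[j],ys[j])],.008)[0,:2].round(3).tolist()))
    return im,o
E
python3 -c "
from h import *
im,o=drawer();print(o);cams.grab_frame=lambda n:cv2.imread('pics/scene0.png');print(drawer()[1])"
```

```text
t: 8.72
eef_pos: [0.4446, 0.3435, 0.07]
ee_rot: [3.141, -0.0, -0.927]
force: [-1.3, -1.6, -0.6]
width: 0.0011
gripper_force: 0.8
[(510, [189, 156, 34, 33], (219, 188), [0.48, 0.318]), (1267, [220, 180, 57, 48], (225, 227), [0.456, 0.206])]
[(716, [178, 151, 40, 44], (214, 194), [0.462, 0.306]), (1268, [220, 180, 57, 48], (225, 227), [0.456, 0.206])]
```

```bash
python3 -m handwheel '[[[0,-0.03,0,0,0,0,255],[0,-0.06,0,0,0,0,255],[0,-0.09,0,0,0,0,255],[0,-0.12,0,0,0,0,255],[0,-0.15,0,0,0,0,255]]]'
python3 -m handwheel '[[[0,-0.03,0,0,0,0,255],[0,-0.06,0,0,0,0,255],[0,-0.09,0,0,0,0,255],[0,-0.11,0,0,0,0,255],[0,-0.13,0,0,0,0,255]]]'
python3 -c "
from h import *
im,o=drawer();print(o)"
```

```text
t: 9.4
eef_pos: [0.4542, 0.3508, 0.07]
ee_rot: [3.142, -0.0, -0.927]
force: [-0.0, -2.0, 0.5]
width: 0.0005
gripper_force: 0.8
t: 10.02
eef_pos: [0.4625, 0.3571, 0.0701]
ee_rot: [3.142, -0.0, -0.927]
force: [0.5, -2.3, -0.1]
width: 0.0003
gripper_force: 0.8
[(522, [194, 150, 33, 33], (224, 182), [0.498, 0.331]), (1269, [220, 180, 57, 48], (225, 227), [0.456, 0.206])]
```

```bash
python3 -m handwheel '[[[0,-0.015,0,0,0,0,255],[0,-0.03,0,0,0,0,255],[0,-0.045,0,0,0,0,255],[0,-0.06,0,0,0,0,255],[0,-0.07,0,0,0,0,255]]]'
python3 -m handwheel '[[[0,-0.01,0,0,0,0,255],[0,-0.02,0,0,0,0,255],[0,-0.03,0,0,0,0,255]]]'
```

```text
t: 10.7
eef_pos: [0.467, 0.3605, 0.0701]
ee_rot: [-3.141, 0.0, -0.927]
force: [-1.1, -1.7, -0.2]
width: 0.0005
gripper_force: 0.8
t: 11.08
eef_pos: [0.4689, 0.3619, 0.0701]
ee_rot: [-3.142, -0.0, -0.927]
force: [-0.4, -1.4, 0.1]
width: 0.0001
gripper_force: 0.8
```

```bash
python3 -m handwheel '[[[0,-0.01,0,0,0,0,255],[0,-0.02,0,0,0,0,255]]]'
python3 -m handwheel '[[[0,-0.01,0,0,0,0,255],[0,-0.02,0,0,0,0,255]]]'
python3 -c "
from h import *
im,o=drawer();print(o)"
```

```text
t: 11.32
eef_pos: [0.469, 0.3619, 0.07]
ee_rot: [3.139, -0.0, -0.927]
force: [-8.1, -3.8, 6.9]
width: 0.0006
gripper_force: 4.5
t: 11.58
eef_pos: [0.469, 0.3618, 0.0699]
ee_rot: [3.137, -0.0, -0.927]
force: [-12.5, -7.1, 10.4]
width: 0.0004
gripper_force: 7.3
[(524, [196, 147, 33, 34], (226, 180), [0.505, 0.334]), (1267, [220, 180, 57, 48], (225, 227), [0.456, 0.206])]
```

The drawer has hit its stop: the position froze at (0.469, 0.362), and the predicted home was (0.471, 0.363). Backing off now.

```bash
python3 -m handwheel '[[[0,0.04,0,0,0,0,255],[0,0.2,0,0,0,0,255],[0,0.5,0,0,0,0,255],[0,0.5,-0.5,0,0,0,255],[0,0.5,-1,0,0,0,255]]]'
python3 -c "
from h import *
im,o=drawer();print(o);print(tool([.493,.157,.155],.056))"
```

```text
t: 12.25
eef_pos: [0.4389, 0.3395, 0.1511]
ee_rot: [-3.141, -0.0, -0.926]
force: [0.8, -0.2, -0.1]
width: 0.0006
gripper_force: 0.0
[(688, [193, 141, 36, 40], (226, 180), [0.505, 0.334]), (1270, [220, 180, 57, 48], (225, 227), [0.456, 0.206])]
(array([2.23, 0.87, 0.02]), array([-0.02, -0.01, -1.96]))
```

```bash
python3 -m handwheel '[[[0.37,0.15,0,0,0,0,255],[0.74,0.29,0,0,0,0,255]]]'
python3 -m handwheel '[[[0.37,0.15,0,0,0,0,255],[0.74,0.29,0,0,0,0,255]]]'
python3 -m handwheel '[[[0.37,0.15,0,0,0,-0.3,255],[0.74,0.29,0,0,0,-0.6,255],[0.74,0.29,0,0,0,-0.95,255],[0.74,0.29,0,0,0,-0.95,255]]]'
python3 -m handwheel '[[[0,0,0,0,0,-0.35,255],[0,0,0,0,0,-0.7,255],[0,0,0,0,0,-1,255],[0,0,0,0,0,-1,255]]]'
python3 - <<'E'
from h import *
cv2.imwrite("pics/t4.png",cams.grab_frame("top"));cv2.imwrite("pics/w4.png",cams.grab_frame("wrist"))
print(tool([.493,.157,.07],.056))
E
```

```text
t: 12.55
eef_pos: [0.4563, 0.2782, 0.1504]
ee_rot: [-3.14, 0.001, -0.926]
force: [-0.2, -0.5, -0.0]
width: 0.0009
gripper_force: 0.0
t: 12.8
eef_pos: [0.4735, 0.2164, 0.1502]
ee_rot: [-3.14, 0.0, -0.926]
force: [1.0, 0.1, 0.1]
width: 0.0007
gripper_force: 0.0
t: 13.3
eef_pos: [0.4904, 0.1557, 0.1502]
ee_rot: [-3.141, -0.0, -0.454]
force: [-0.4, 0.2, -0.4]
width: 0.0006
gripper_force: 0.0
t: 13.8
eef_pos: [0.4902, 0.1564, 0.1501]
ee_rot: [-3.141, -0.0, 0.044]
force: [-0.4, -0.4, -0.3]
width: 0.0007
gripper_force: 0.0
(array([ 0.03, -0.01,  1.  ]), array([-0.  , -0.  , -0.03]))
```

```bash
python3 -m handwheel '[[[0,0,0.4,0,0,-0.03,255],[0,0,0.8,0,0,-0.03,255],[0,0,1,0,0,-0.03,255],[0,0,1,0,0,-0.03,255]]]'
python3 -m handwheel '[[[0,-0.1,0,0,0,0,255],[0,-0.18,0,0,0,0,255],[0,-0.25,0,0,0,0,255],[0,-0.3,0,0,0,0,255],[0,-0.33,0,0,0,0,255]]]'
python3 -m handwheel '[[[0,-0.03,0,0,0,0,255],[0,-0.06,0,0,0,0,255],[0,-0.09,0,0,0,0,255],[0,-0.12,0,0,0,0,255],[0,-0.15,0,0,0,0,255]]]'
```

```text
t: 14.4
eef_pos: [0.4895, 0.1554, 0.0689]
ee_rot: [3.14, 0.002, 0.06]
force: [-0.5, 0.1, 0.3]
width: 0.0003
gripper_force: 0.0
t: 15.02
eef_pos: [0.4887, 0.1826, 0.0702]
ee_rot: [-3.142, -0.0, 0.063]
force: [-0.4, -0.1, -0.3]
width: 0.0002
gripper_force: 0.0
t: 15.65
eef_pos: [0.4879, 0.1942, 0.07]
ee_rot: [3.141, 0.0, 0.063]
force: [-0.1, -1.6, -0.3]
width: 0.0006
gripper_force: 0.5
```

```bash
python3 -c "
from h import *
print(drawer()[1])
import math
# TCP path: contact radius .11, offset .015 from face, for opening a
H=np.array([.600,.2134])
for a in np.arange(1.0,-.01,-.1):
    y=.643+a;e=np.array([-math.sin(y),math.cos(y)]);x=np.array([math.cos(y),math.sin(y)])
    p=H+.11*e-.015*x;print(round(a,2),p.round(4),'yaw',round(y-math.pi/2,3))
"
```

```text
[(151, [191, 137, 11, 29], (197, 165), [0.45, 0.411]), (339, [256, 180, 21, 28], (271, 207), [0.582, 0.213]), (146, [220, 205, 12, 22], (225, 226), [0.457, 0.208])]
1.0 [0.4914 0.1905] yaw 0.072
0.9 [0.4896 0.2015] yaw -0.028
0.8 [0.489  0.2125] yaw -0.128
0.7 [0.4895 0.2236] yaw -0.228
0.6 [0.491  0.2346] yaw -0.328
0.5 [0.4937 0.2454] yaw -0.428
0.4 [0.4974 0.2558] yaw -0.528
0.3 [0.5022 0.2659] yaw -0.628
0.2 [0.5079 0.2754] yaw -0.728
0.1 [0.5145 0.2843] yaw -0.828
0.0 [0.522  0.2924] yaw -0.928
```

```bash
python3 -m handwheel '[[[0,-0.04,0,0,0,0.06,255],[-0.01,-0.08,0,0,0,0.12,255],[-0.01,-0.125,0,0,0,0.18,255],[-0.01,-0.165,0,0,0,0.24,255],[-0.01,-0.21,0,0,0,0.3,255]]]'
python3 -m handwheel '[[[0,-0.04,0,0,0,0.06,255],[-0.01,-0.08,0,0,0,0.12,255],[-0.01,-0.125,0,0,0,0.18,255],[-0.01,-0.165,0,0,0,0.24,255],[-0.01,-0.21,0,0,0,0.3,255]]]'
python3 -c "
from h import *
print(drawer()[1])"
```

```text
t: 16.32
eef_pos: [0.486, 0.2112, 0.0701]
ee_rot: [3.142, 0.0, -0.089]
force: [0.4, -1.5, -0.7]
width: 0.0006
gripper_force: 0.5
t: 16.95
eef_pos: [0.4867, 0.228, 0.07]
ee_rot: [3.142, 0.0, -0.239]
force: [0.1, -2.1, 0.2]
width: 0.0003
gripper_force: 0.5
[(242, [190, 137, 18, 33], (205, 169), [0.466, 0.39]), (598, [248, 180, 29, 29], (255, 208), [0.544, 0.226])]
```

```bash
for k in 1; do :; done
python3 -m handwheel '[[[0,-0.04,0,0,0,0.06,255],[-0.01,-0.08,0,0,0,0.12,255],[-0.01,-0.125,0,0,0,0.18,255],[-0.01,-0.165,0,0,0,0.24,255],[-0.01,-0.21,0,0,0,0.3,255]]]'
python3 -m handwheel '[[[0,-0.04,0,0,0,0.06,255],[0,-0.08,0,0,0,0.12,255],[0,-0.125,0,0,0,0.18,255],[-0.01,-0.165,0,0,0,0.24,255],[-0.01,-0.21,0,0,0,0.3,255]]]'
python3 -m handwheel '[[[0,-0.04,0,0,0,0.06,255],[0,-0.08,0,0,0,0.12,255],[0,-0.125,0,0,0,0.18,255],[-0.01,-0.165,0,0,0,0.24,255],[-0.01,-0.21,0,0,0,0.3,255]]]'
```

```text
t: 17.62
eef_pos: [0.4899, 0.2445, 0.0701]
ee_rot: [3.142, -0.0, -0.389]
force: [-0.5, -0.8, -0.6]
width: 0.0002
gripper_force: 0.5
t: 18.25
eef_pos: [0.4957, 0.2603, 0.0701]
ee_rot: [-3.142, -0.0, -0.539]
force: [0.2, -1.1, -0.0]
width: 0.0009
gripper_force: 0.5
t: 18.88
eef_pos: [0.5035, 0.2751, 0.0701]
ee_rot: [3.142, -0.0, -0.689]
force: [0.3, -1.3, 1.0]
width: 0.0006
gripper_force: 0.5
```

```bash
python3 -m handwheel '[[[0,-0.04,0,0,0,0.06,255],[0,-0.075,0,0,0,0.11,255],[0,-0.105,0,0,0,0.15,255],[0,-0.13,0,0,0,0.19,255],[0,-0.155,0,0,0,0.22,255]]]'
python3 -m handwheel '[[[0,-0.02,0,0,0,0.03,255],[0,-0.04,0,0,0,0.06,255],[0,-0.06,0,0,0,0.09,255],[0,-0.08,0,0,0,0.11,255],[0,-0.095,0,0,0,0.13,255]]]'
```

```text
t: 19.5
eef_pos: [0.5113, 0.2847, 0.0701]
ee_rot: [-3.142, 0.0, -0.798]
force: [-1.6, -0.9, -1.1]
width: 0.0007
gripper_force: 0.5
t: 20.12
eef_pos: [0.5168, 0.29, 0.0701]
ee_rot: [-3.142, 0.0, -0.862]
force: [-0.6, 0.6, 0.2]
width: 0.0004
gripper_force: 0.4
```

```bash
python3 -m handwheel '[[[0,-0.01,0,0,0,0.02,255],[0,-0.02,0,0,0,0.04,255],[0,-0.03,0,0,0,0.06,255],[0,-0.04,0,0,0,0.08,255]]]'
python3 -m handwheel '[[[0,-0.01,0,0,0,0.02,255],[0,-0.02,0,0,0,0.03,255]]]'
```

```text
t: 20.62
eef_pos: [0.5191, 0.292, 0.0701]
ee_rot: [3.142, -0.0, -0.902]
force: [-0.9, 0.5, -0.2]
width: 0.0006
gripper_force: 0.4
t: 20.88
eef_pos: [0.5201, 0.2928, 0.07]
ee_rot: [3.141, 0.0, -0.917]
force: [-4.0, -0.8, 2.0]
width: 0.0002
gripper_force: 1.8
```

```bash
python3 -m handwheel '[[[0,-0.01,0,0,0,0,255],[0,-0.015,0,0,0,0,255]]]'
```

```text
t: 21.12
eef_pos: [0.5201, 0.2927, 0.0699]
ee_rot: [3.139, -0.0, -0.917]
force: [-8.0, -2.7, 5.9]
width: 0.0003
gripper_force: 3.7
```

The door is on its stop: position frozen at about 10 N. I'll back off, raise, move clear and verify.

```bash
python3 -m handwheel '[[[0,0.04,0,0,0,0,255],[0,0.25,0,0,0,0,255],[0,0.6,0,0,0,0,255],[0,0.6,-0.5,0,0,0,255],[0,0.6,-1,0,0,0,255]]]'
python3 -m handwheel '[[[0,0.6,0,0,0,0,255],[0,1,-0.5,0,0,0,255],[0,1,-1,0,0,0,255],[0,1,-1,0,0,0,255]]]'
python3 - <<'E'
from h import *
im,o=drawer();print(o)
cv2.imwrite("pics/s9.png",im);t=cams.grab_frame("top");cv2.imwrite("pics/t9.png",t)
th=.6432;C=np.array([.5795,.3524]);ex=np.array([np.cos(th),np.sin(th)]);ey=np.array([-ex[1],ex[0]])
m=cv2.inRange(cv2.cvtColor(t,cv2.COLOR_BGR2HSV),(100,120,50),(125,255,255));m[:140]=0;m[250:]=0;m[:,:150]=0;m[:,275:]=0
n,l,st,c=cv2.connectedComponentsWithStats(m)
for k in range(1,n):
    if st[k,4]>8:
        ys,xs=np.nonzero(l==k);P=ray("top",np.c_[xs,ys],.121)[:,:2]-C
        x,y=P@ex,P@ey;print("n",len(x),"x",x.min().round(4),x.max().round(4),"y",y.min().round(3),y.max().round(3),"slope",np.polyfit(y,x,1).round(4))
# bystanders unchanged?
t0=cv2.imread("pics/top0.png")
for nm,(x,y,r) in dict(tape=(308,210,18),beaker=(352,219,18),empty=(160,204,12)).items():
    print(nm,np.abs(t[y-r:y+r,x-r:x+r].astype(int)-t0[y-r:y+r,x-r:x+r]).mean().round(1))
# predicted scene px of shut fronts' outer corners
f=lambda x,y,z:[*(C+x*ex+y*ey),z]
print(pr("scene",[f(-.067,-.1235,.121),f(-.067,.0175,.121),f(-.067,.0175,.008),f(-.067,-.1235,.008),f(-.067,.024,.008),f(-.067,.123,.121)]).round(0).tolist())
E
```

```text
t: 21.75
eef_pos: [0.4823, 0.2636, 0.151]
ee_rot: [3.141, -0.0, -0.917]
force: [1.3, -0.1, 0.7]
width: 0.0006
gripper_force: 0.0
t: 22.25
eef_pos: [0.4206, 0.2165, 0.2336]
ee_rot: [-3.134, 0.001, -0.916]
force: [0.4, -0.3, -0.4]
width: 0.0004
gripper_force: 0.0
[(1703, [199, 145, 79, 60], (274, 204), [0.592, 0.218])]
n 371 x -0.0767 -0.0583 y -0.121 0.122 slope [ 0.0091 -0.0674]
tape 5.5
beaker 4.0
empty 6.5
[[279.0, 180.0], [227.0, 155.0], [231.0, 181.0], [278.0, 204.0], [229.0, 180.0], [191.0, 138.0]]
```

```bash
python3 - <<'E'
from h import *
t=cv2.imread("pics/t9.png");t0=cv2.imread("pics/top0.png")
for n,(x,y,r) in dict(rack=(300,130,18),box=(125,100,18)).items(): print(n,np.abs(t[y-r:y+r,x-r:x+r].astype(int)-t0[y-r:y+r,x-r:x+r]).mean().round(1))
th=.6432;C=np.array([.5795,.3524]);ex=np.array([np.cos(th),np.sin(th)]);ey=np.array([-ex[1],ex[0]])
m=cv2.inRange(cv2.cvtColor(t,cv2.COLOR_BGR2HSV),(100,120,50),(125,255,255));m[:140]=0;m[250:]=0;m[:,:150]=0;m[:,275:]=0
ys,xs=np.nonzero(m);P=ray("top",np.c_[xs,ys],.121)[:,:2]-C;x,y=P@ex,P@ey
for a in np.arange(-.12,.12,.03):
    s=(y>a)&(y<a+.03);print(a.round(2),s.sum(),np.percentile(x[s],[5,50,95]).round(4))
b=cv2.resize(np.hstack([t[130:230,150:270],cv2.imread("pics/s9.png")[110:210,180:300]]),None,fx=3,fy=3);cv2.imwrite("pics/f.png",b)
E
```

```text
rack 3.2
box 2.1
-0.12 47 [-0.0755 -0.0676 -0.0615]
-0.09 45 [-0.0759 -0.0671 -0.0608]
-0.06 37 [-0.0761 -0.0653 -0.0603]
-0.03 52 [-0.0752 -0.0678 -0.0609]
0.0 49 [-0.0747 -0.0678 -0.0599]
0.03 49 [-0.0751 -0.0668 -0.0599]
0.06 39 [-0.0751 -0.0643 -0.059 ]
0.09 48 [-0.0743 -0.0653 -0.059 ]
```

The fronts lie in one plane across the whole width at x ≈ -67 mm, so both are shut. Handing in.

```bash
python3 -c "
from station import arm
print(arm.job_done())"
```

```text
the job is handed in; nothing more can be done
None
```

The drawer is fully home and the door fully shut: both were pushed to their stops (about 17 N peak on the drawer, 10 N on the door) and the final pictures show the fronts flush. The job was handed in at about 22 s. The tape, beaker and empty vial show no clear change in the pictures; the two vials inside can't be seen now and weren't checked.

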